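# Find the spacer that fits the clamping jig snugly

## Robot

A 7-joint arm with a two-finger parallel gripper is mounted at the origin on a cart in front of the work surface, level with it; the furniture and walls round the work are solid. World frame = base frame: x ahead of the robot, y to its left, z up, the work surface at z = 0. Lengths are in m, angles in rad, forces in N, time in s.
With the tool pointing down it reaches from about 0.4 to 0.85 m from the base axis. Payload 4.5 kg.
Tool frame: the origin (TCP) lies between the finger pads; the fingertips stand r.finger_overhang ahead of it and the grasp point (between the pads) lies 8 mm behind it (r.finger_overhang is the distance from the TCP to the fingertips, in m); z points along the fingers, x is the direction in which the jaws open and shut, and the axes are right-handed (so a half turn about z gives the same grasp; the last joint's range is limited). The gripper opens to 88 mm and grips with 3 to 60 N. Pads are 18 mm wide; open, the fingers measure 123 mm over their backs; the gripper's body (75 mm by 187 mm) begins 45 mm behind the grasp point.
Start: joints at [-1.234, 0.689, -0.195, 1.565, 0.157, 0.902, -0.215], TCP at [0.186, 0.597, 0.211] pointing down, gripper open.
Joint ranges: [-3.01, 3.01], [-0.46, 2.08], [-1.47, 1.51], [0.13, 2.56], [-1, 4.14], [0.04, 2.09], [-2.66, 2.66]. Speed limits (rad/s): [2.57, 2.57, 3.14, 3.14, 3.14, 3.14, 3.14].

## Interface

Orientations are given as a unit quaternion [x, y, z, w].
In Python, from plant import r gives the robot as it stands.
- The arm moves only by the tool move_arm, never from a script. Its argument "targets" is a list that holds one entry, the list of rows, each a list of 7 numbers: the turn, a rotation vector about the world's x, y, z in rad, then the shift along the world's x, y, z in m, then the opening, from 0 (shut) to 1 (fully open). A call has 1 to 5 rows; each row shifts and turns the pose as measured when the row begins; what a row does not reach is not made up. A row lasts 1/10 s, in which the tool goes at most 50 mm and 8.59 degrees, less where a joint would pass 70% of its speed; a pose out of reach is approached as far as the arm can. A call with a gripper value outside its range is refused whole. The fingers move at their own pace and stop on an object; "force" is the grip in N (left out, the last holds). Time passes only in rows, so rows that do not move let the fingers close. It gives the time, the measured TCP pose, the force and the opening at its end, in the units of the state.
- r.get_state(): the state, without advancing time (a new reading comes with each control period).
- r.snapshot(name): name is "side" or "top"; returns a dict with "frame" (420x560x3 uint8, red, green, blue), "K" (3x3 intrinsics, pixels), "T" (4x4, takes a point from camera to world coordinates). Camera axes: x right, y up, looking along -z (the intrinsics and any distortion apply to the point x, -y, -z); pixel columns grow to the right and rows downward; lengths in m; the calibration is good to about 2 mm. A picture is of the moment at which its call begins. There is no depth.
- r.finish_job(): hands the job in, once; it reports no verdict.
Trained networks look in a picture, given as the dict that the camera call returned (one of the last four; its "shot" number tells which), for a name from the list of things; names that differ only in an ending like _2 or _b are one class to them, and where a whole thing is asked for, a point or a joint stands for the part that bears it (a point fixed in the world has none). Each returns a list of dicts, best first, with "score" (0 to 1); they miss things now and then, are a little off and sometimes report something else, mostly with a low value. They report only what shows in the picture. A call takes as long as a camera call.
- r.find_in(picture, query): "centre" ([row, column] in pixels, amid what is visible of it).
The state is a dict: "clock": time; "q": joint angles; "qd": joint speeds; "joint_torque": joint torques, N m; "tool_pos": TCP position; "eef_rot": TCP orientation; "contact_force": force on the tool from outside, world axes, zero at the start; "moment": the same for the moment, N m; "opening": opening from 0.0 (shut) to 1.0 (fully open).
Only numpy, scipy, OpenCV 4.12 (cv2) and the standard library are available. Lean on these libraries where they do the work, as an engineer would, in place of code of your own. Each camera call takes 0.05 s, during which the arm holds its last target. There are 200 camera calls.

## Task

Find out which of the four steel spacers in the grey rack fits the opening of the clamping jig snugly: it should slide in against the spring and be gripped between the two jaws. Leave that one pushed fully down onto the jig's bed, upright, and the other three standing upright in the rack; any that jams or sits loose goes back there. Try them gently, never force one that will not go, and do not knock the beaker or the vial about.

Things in the scene. Friction and masses are not known exactly. Their poses are not given: they have to be found in the camera images.
- spacer_10: One of four spacers: a plain steel block 10 mm thick (its x), 26 wide (its y) and 45 high, and on it a grip tab 8 mm thick (x), 18 wide (y), reaching 86 mm above the underside; the tabs are alike on all four. Weighs 0.09 to 0.18 kg. Origin: centre of the underside; z up. Which rack well it stands in varies.
- spacer_14: One of four spacers: a plain steel block 14 mm thick (its x), 26 wide (its y) and 45 high, and on it a grip tab 8 mm thick (x), 18 wide (y), reaching 86 mm above the underside; the tabs are alike on all four. Weighs 0.09 to 0.18 kg. Origin: centre of the underside; z up. Which rack well it stands in varies.
- spacer_18: One of four spacers: a plain steel block 18 mm thick (its x), 26 wide (its y) and 45 high, and on it a grip tab 8 mm thick (x), 18 wide (y), reaching 86 mm above the underside; the tabs are alike on all four. Weighs 0.09 to 0.18 kg. Origin: centre of the underside; z up. Which rack well it stands in varies.
- spacer_22: One of four spacers: a plain steel block 22 mm thick (its x), 26 wide (its y) and 45 high, and on it a grip tab 8 mm thick (x), 18 wide (y), reaching 86 mm above the underside; the tabs are alike on all four. Weighs 0.09 to 0.18 kg. Origin: centre of the underside; z up. Which rack well it stands in varies.
- rack: Grey plastic rack 46 x 142 x 22 mm, fixed to the desk, with four wells in a row along its y at y = -51, -17, 17 and 51 mm. Each well is 26 mm (x) by 31 mm (y), its floor 6 mm above the desk, its walls 14 to 16 mm high. A spacer stands upright in each, its x along the rack's x to a few degrees. Origin: centre of the underside.
- jig_bed: Aluminium bed plate 130 x 64 x 10 mm of the clamping jig, fixed on 24 mm feet; a fitted spacer stands on its top, 34 mm above the desk. Origin: on the plate's underside (24 mm above the desk), straight below the face of the fixed jaw and midway along that face. x: from the fixed jaw towards the sprung jaw, across the opening (a spacer's thickness goes along it); y: along the jaws; z up.
- fixed_jaw: Fixed steel jaw, 22 x 44 mm, its top 35 mm above the bed's top (69 above the desk); it fills x = -22 to 0 mm of the bed's frame, and its upright face at x = 0 has a 4 mm chamfer at the top. Friction of the spacers on the jaws is about 0.35 to 0.7. Origin and axes are those of jig_bed.
- sprung_block: Steel bracket behind the sprung jaw, x = 62 to 76 mm, top 64 mm above the desk, with a screw-set carriage (locked) that carries the sprung jaw: a steel plate 8 mm thick, 44 wide, facing the fixed jaw, top 69 mm above the desk; the top 12 mm of its face lean back by 25 degrees as a lead-in. Its setting is unknown. Origin and axes are those of jig_bed.
- mouth (a point): Top of the opening: the point 45 mm above jig_bed's origin. At rest the sprung face stands 5.8 to 21 mm from the fixed jaw; it yields 5 mm against a spring of 5.6 to 7.4 N, then stops solid. A spacer thinner than the opening drops in loose, without drag; one up to 5 mm thicker slides down with 3 to 12 N drag (more in the lead-in) and is gripped; a thicker one jams before it is fully down.
- beaker: Clear plastic beaker, 54 mm wide, 70 high, loose, empty; a bystander. Origin: centre of its underside.
- vial: Clear vial with a screw cap, 28 mm wide, 58 high, loose; a bystander. Origin: centre of its underside.

How it is judged:
By the outcome, as a careful person would: the job done as asked, in the order asked, and still so for the second after the job is handed in, with the robot touching nothing.
It also fails if it takes over 72 s, if anything falls off the work surface, if the arm or the gripper's body presses on something with over 40 N, if the wrist force passes 120 N, or if a joint passes its speed limit or range.

## Working session

There is one attempt and no reset: what is moved stays moved. The work goes in short steps, Python scripts to look and compute and a tool call to move; the robot and the scene stay as the last step left them, time stands still between calls to the robot, and variables do not carry over. Pictures are saved under pics/ and viewed, about 8 in all and at most 12, crops included, and the job is handed in when it is done.

Besides the shell and the picture viewer there is one more tool, called after "Call:" in YAML: its name, and indented under it one key for each argument. move_arm: Moves the arm, as the interface text tells. Its arguments: {"type":"object","properties":{"targets":{"type":"array","items":{"type":"array","items":{"type":"array","items":{"type":"number"}}}},"force":{"type":"number"}},"required":["targets"]}

```bash
mkdir -p pics; ls; python3 - <<'E'
from plant import r
import cv2,numpy as np
print(r.get_state(), r.finger_overhang)
for n in ("top","side"):
    s=r.snapshot(n)
    cv2.imwrite(f"pics/{n}0.png",s["frame"][:,:,::-1])
    np.savez(f"{n}0.npz",f=s["frame"],K=s["K"],T=s["T"])
    print(n,s.keys(),s["K"].tolist(),s["T"].round(4).tolist(),s.get("dist"))
    for q in ("spacer_10","spacer_14","spacer_18","spacer_22","rack","jig_bed","fixed_jaw","sprung_block","beaker","vial"):
        print(q,[( [round(v) for v in d["centre"]],round(d["score"],2)) for d in r.find_in(s,q)[:3]])
E
```

```text
pics
{'clock': 0.0, 'q': array([-1.23418626,  0.68998561, -0.19453717,  1.56635916,  0.15729165,
        0.90249833, -0.21510046]), 'qd': array([-3.24782699e-03, -1.54443430e-03,  4.82739305e-05,  2.77659265e-04,
       -1.67686836e-04, -1.25461403e-03, -4.39064173e-04]), 'joint_torque': array([-2.07128014e-04, -5.27560794e+01, -1.26670852e+00, -1.53429455e+01,
       -5.25585737e-02,  6.48506146e-03,  1.70239441e-04]), 'tool_pos': array([0.18620715, 0.59588973, 0.21060562]), 'eef_rot': array([ 8.05639013e-01,  5.92406042e-01, -7.13163137e-04,  5.95367540e-04]), 'contact_force': array([0.30263784, 0.30324594, 0.39921892]), 'moment': array([0.05910444, 0.02019255, 0.0539464 ]), 'opening': 1.0047184457639682} 0.011
top dict_keys(['frame', 'K', 'T', 'shot']) [[509.15927168494846, 0.0, 274.3147230065089], [0.0, 509.15927168494846, 210.2333705885884], [0.0, 0.0, 1.0]] [[0.0093, 0.986, -0.1662, 0.3942], [-1.0, 0.0088, -0.0035, 0.43], [-0.002, 0.1662, 0.9861, 0.926], [0.0, 0.0, 0.0, 1.0]] None
spacer_10 [([260, 302], 0.72), ([256, 324], 0.57), ([255, 281], 0.49)]
spacer_14 [([260, 302], 0.7
[... 440 characters left out ...]
']) [[541.3543678781467, 0.0, 278.9840389754866], [0.0, 541.3543678781467, 211.40690764698618], [0.0, 0.0, 1.0]] [[-0.9203, 0.1395, -0.3655, 0.2294], [-0.3911, -0.347, 0.8524, 1.1707], [-0.0079, 0.9274, 0.3739, 0.3991], [0.0, 0.0, 0.0, 1.0]] None
spacer_10 [([221, 341], 0.85), ([228, 329], 0.8), ([237, 320], 0.72)]
spacer_14 [([221, 341], 0.85), ([228, 329], 0.8), ([237, 320], 0.72)]
spacer_18 [([221, 341], 0.85), ([228, 329], 0.8), ([237, 320], 0.72)]
spacer_22 [([221, 341], 0.85), ([228, 329], 0.8), ([237, 320], 0.72)]
rack [([258, 333], 0.75)]
jig_bed [([217, 264], 0.73)]
fixed_jaw [([206, 282], 0.66)]
sprung_block [([205, 249], 0.95)]
beaker [([255, 273], 0.57)]
vial [([246, 226], 0.83)]
```

```bash
python3 - <<'E'
import cv2
a=cv2.imread("pics/top0.png");b=cv2.imread("pics/side0.png")
cv2.imwrite("pics/topc.png",cv2.resize(a[130:290,190:390],None,fx=4,fy=4,interpolation=cv2.INTER_CUBIC)[:600])
cv2.imwrite("pics/sidec.png",cv2.resize(b[160:300,190:390],None,fx=4,fy=4,interpolation=cv2.INTER_CUBIC))
E
```

```text
(no output)
```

View pics/topc.png

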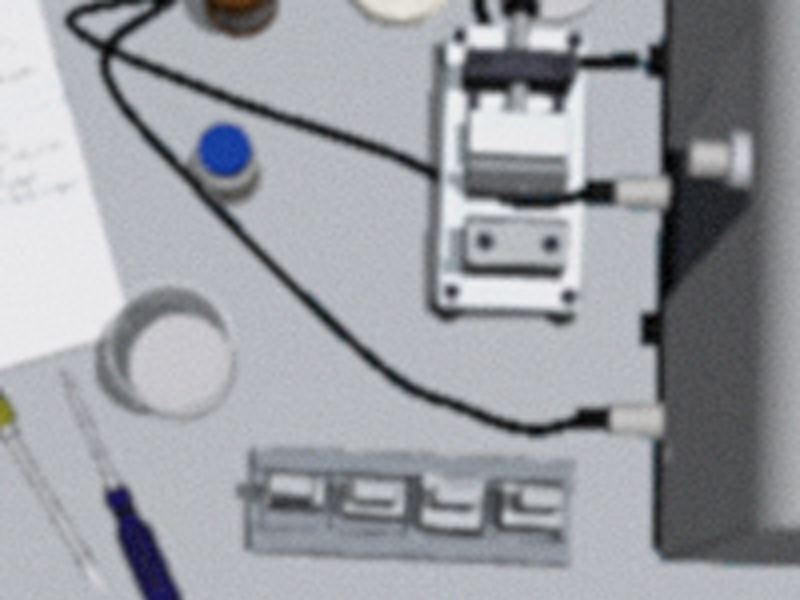

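View pics/sidec.png

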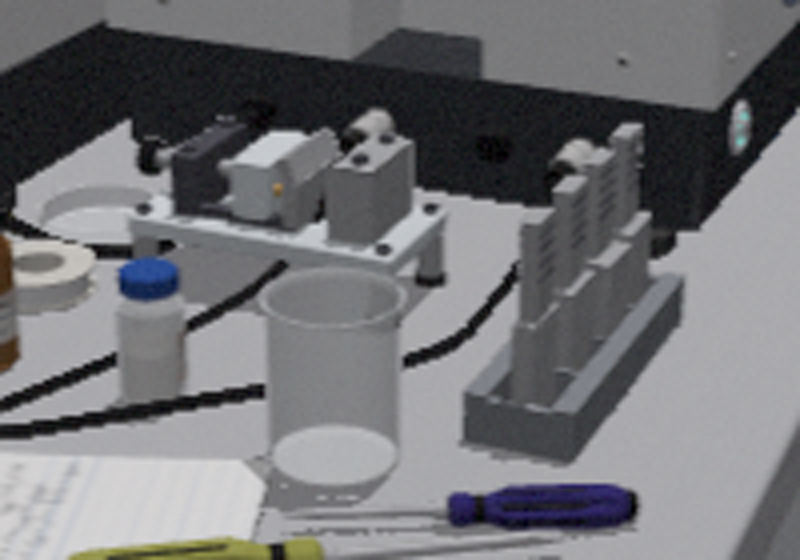

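Top crop: the rack is at the bottom, with corners at crop (252,450) to (570,565) and spacers at columns about 297, 374, 452 and 532. The jig is at upper right, with its opening at rows 200–222 and the fixed jaw nearer the robot. There is an instrument box to the right of it. The side view shows the jaw gap at about (320,200). Next I'll average some frames and zoom in to get numbers.

```bash
cat > h.py <<'E'
import numpy as np, cv2
def proj(c,P):
    K,T=c; p=(np.linalg.inv(T)@np.c_[P,np.ones(len(P))].T)[:3]
    p=np.array([p[0],-p[1],-p[2]]); u=K@p; return (u[:2]/u[2]).T   # col,row
def ray(c,uv,z):
    K,T=c; d=np.linalg.inv(K)@np.c_[np.atleast_2d(uv),np.ones(len(np.atleast_2d(uv)))].T
    d=T[:3,:3]@np.array([d[0],-d[1],-d[2]]); o=T[:3,3]
    return (o[:,None]+d*((z-o[2])/d[2])).T
def cam(n):
    z=np.load(n+"0.npz"); return z["K"],z["T"]
def avg(n,k):
    from plant import r
    return np.mean([r.snapshot(n)["frame"].astype(float) for _ in range(k)],0)[:,:,::-1].astype(np.uint8)
def zoom(im,r0,r1,c0,c1,f,tick=10):
    o=cv2.resize(im[r0:r1,c0:c1],None,fx=f,fy=f,interpolation=cv2.INTER_CUBIC)
    for c in range(-(-c0//tick)*tick,c1,tick): 
        x=int((c-c0+.5)*f); cv2.line(o,(x,0),(x,6),(0,0,255),1); cv2.putText(o,str(c),(x,16),0,.35,(0,0,255),1)
    for q in range(-(-r0//tick)*tick,r1,tick): 
        y=int((q-r0+.5)*f); cv2.line(o,(0,y),(6,y),(0,0,255),1); cv2.putText(o,str(q),(8,y+4),0,.35,(0,0,255),1)
    return o
E
python3 - <<'E'
from h import *
t=avg("top",8); s=avg("side",8); cv2.imwrite("pics/tavg.png",t); cv2.imwrite("pics/savg.png",s)
o=np.zeros((600,800,3),np.uint8)
a=zoom(t,240,276,248,338,8); o[:288,:720]=a
b=zoom(t,160,202,296,344,7); o[295:295+294,:336]=b
d=zoom(s,185,228,240,304,7); o[295:295+301,345:345+448]=d
cv2.imwrite("pics/z1.png",o)
c=cam("top")
cr=np.array([[252,450],[573,460],[570,565],[247,550]])/4+[189.5,129.5]
print(ray(c,cr,.022).round(4))
print("bed corners",ray(c,np.array([[440,40],[590,40],[585,312],[433,308]])/4+[189.5,129.5],.034).round(4))
print("fixed jaw top",ray(c,np.array([[465,220],[565,222],[567,272],[463,262]])/4+[189.5,129.5],.069).round(4))
print("box",ray(c,np.array([[665,300],[660,555]])/4+[189.5,129.5],0).round(4))
print("beaker",ray(c,np.array([[182,370]])/4+[189.5,129.5],0.0).round(4),"vial",ray(c,np.array([[224,150]])/4+[189.5,129.5],0.058).round(4))
E
```

```text
[[0.4888 0.4715 0.022 ]
 [0.4856 0.3286 0.022 ]
 [0.4392 0.3304 0.022 ]
 [0.4444 0.473  0.022 ]]
bed corners [[0.6754 0.3885 0.034 ]
 [0.676  0.3203 0.034 ]
 [0.5504 0.324  0.034 ]
 [0.5516 0.3915 0.034 ]]
fixed jaw top [[0.584  0.3793 0.069 ]
 [0.5835 0.3363 0.069 ]
 [0.5616 0.3357 0.069 ]
 [0.5656 0.3802 0.069 ]]
box [[0.5623 0.2829 0.    ]
 [0.4451 0.2872 0.    ]]
beaker [[0.5277 0.5053 0.    ]] vial [[0.6169 0.4843 0.058 ]]
```

View pics/z1.png

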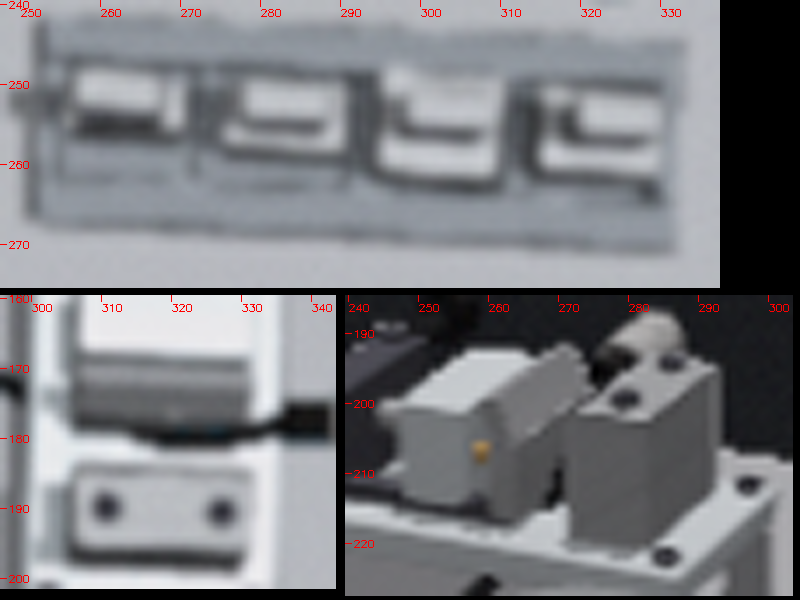

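Zoom: going left to right, the ledges in front of the tabs read none, thin, widest, wide. That makes the order 10, 14, 22, 18. In the side view the jaw feet are at (262.5,217) for the sprung jaw and (271,220.5) for the fixed one. From these I'll estimate the gap and the poses.

```bash
python3 - <<'E'
from h import *
t=cam("top"); s=cam("side")
print("side feet fixed,sprung (z=.034)",ray(s,[[271,220.5],[262.5,217]],.034).round(4).tolist())
print("side bed corner near (288,226)?",ray(s,[[287.5,225.5]],.034).round(4).tolist())
print("side fixed top near corners z.069",ray(s,[[272,201.5],[282,202.5],[293,194.5]],.069).round(4).tolist())
print("top fixed: far edge z.065, .069; near edge",ray(t,[[318,183.5]],.065).round(4).tolist(),ray(t,[[318,183.5]],.069).round(4).tolist(),ray(t,[[318,196.3]],.069).round(4).tolist())
print("top sprung foot",ray(t,[[312,179]],.034).round(4).tolist(), "bands z.069", ray(t,[[312,169]],.069).round(4).tolist(), "z.057",ray(t,[[312,172.5]],.057).round(4).tolist())
print("fixed jaw sides y",ray(t,[[305.5,187],[331,189],[305,195],[329.5,196]],.069).round(4).tolist())
# spacers tab tops z=.092: bright top rows, columns
for n,(c0,c1,r0,r1) in {"10":(256,266.5,250,254),"14":(278,288,250,255),"22":(298,307.5,251,256),"18":(320,329,252,257)}.items():
    print(n,"tabtop",ray(t,[[c0,r0],[c1,r0],[c0,r1],[c1,r1]],.092).round(4).tolist())
for n,uv in {"10":[[256,257.5],[269,257]],"14":[[275,258.5],[290,259.5]],"22":[[294.5,262],[310,263.5]],"18":[[315,261],[329,262]]}.items():
    print(n,"block front edge",ray(t,uv,.051).round(4).tolist())
# side view tab tops from 4x crop
q=np.array([[537,212],[569,180],[600,154],[629,126]])/4+[189.5,159.5]
print("side tab tops",ray(s,q,.092).round(4).tolist())
E
```

```text
side feet fixed,sprung (z=.034) [[0.5826, 0.3823, 0.034], [0.6029, 0.3734, 0.034]]
side bed corner near (288,226)? [[0.5479, 0.3918, 0.034]]
side fixed top near corners z.069 [[0.5809, 0.381, 0.069], [0.5632, 0.379, 0.069], [0.5603, 0.3354, 0.069]]
top fixed: far edge z.065, .069; near edge [[0.5869, 0.3579, 0.065]] [[0.586, 0.3582, 0.069]] [[0.5635, 0.3583, 0.069]]
top sprung foot [[0.602, 0.366, 0.034]] bands z.069 [[0.6116, 0.3685, 0.069]] z.057 [[0.6083, 0.3676, 0.057]]
fixed jaw sides y [[0.5796, 0.3798, 0.069], [0.5765, 0.3359, 0.069], [0.5656, 0.3806, 0.069], [0.5642, 0.3386, 0.069]]
10 tabtop [[0.4684, 0.4624, 0.092], [0.4685, 0.4451, 0.092], [0.4618, 0.4623, 0.092], [0.462, 0.4451, 0.092]]
14 tabtop [[0.4687, 0.4263, 0.092], [0.4688, 0.4099, 0.092], [0.4605, 0.4262, 0.092], [0.4606, 0.4098, 0.092]]
22 tabtop [[0.4673, 0.3935, 0.092], [0.4675, 0.3779, 0.092], [0.4592, 0.3935, 0.092], [0.4593, 0.3779, 0.092]]
18 tabtop [[0.466, 0.3575, 0.092], [0.4662, 0.3427, 0.092], [0.4579, 0.3575, 0.092], [0.458, 0.3428, 0.092]]
10 block front edge [[0.4591, 0.4637, 0.051], [0.4602, 0.4414, 0.051]]
14 block front edge [[0.4577, 0.4311, 0.051], [0.4562, 0.4054, 0.051]]
22 block front edge [[0.452, 0.3977, 0.051], [0.4497, 0.3711, 0.051]]
18 block front edge [[0.4541, 0.3625, 0.051], [0.4526, 0.3386, 0.051]]
side tab tops [[0.4653, 0.4495, 0.092], [0.4643, 0.4133, 0.092], [0.4617, 0.381, 0.092], [0.4603, 0.3446, 0.092]]
```

Call:
move_arm:
  targets:
    - [[0,0,-0.15,0.03,-0.027,0,0.5],[0,0,-0.15,0.03,-0.027,0,0.5],[0,0,-0.15,0.03,-0.027,0,0.5],[0,0,-0.15,0.03,-0.027,0,0.5],[0,0,-0.15,0.03,-0.027,0,0.5]]
  force: 25

```text
clock: 2.4
tool_pos: [0.3324, 0.4633, 0.2118]
eef_rot: [0.967, 0.257, 0.001, -0.005]
contact_force: [0.5, 0.9, -1.2]
opening: 0.567
```

Call:
move_arm:
  targets:
    - [[0,0,-0.13,0.03,-0.027,-0.01,0.5],[0,0,-0.13,0.03,-0.027,-0.02,0.5],[0,0,-0.13,0.03,-0.027,-0.02,0.5],[0,0,-0.13,0.03,-0.027,-0.02,0.5],[0,0,0,0.005,-0.003,-0.01,0.5]]

```text
clock: 2.9
tool_pos: [0.4682, 0.3445, 0.1327]
eef_rot: [1.0, -0.017, 0.007, -0.005]
contact_force: [-0.8, -1.0, 1.2]
opening: 0.499
```

```bash
cat > st.py <<'E'
from plant import r
import numpy as np
from scipy.spatial.transform import Rotation as R
s=r.get_state(); M=R.from_quat(s["eef_rot"]).as_matrix()
yaw=np.arctan2(M[1,0],M[0,0]); 
z=M[:,2]; tilt=np.cross(z,[0,0,-1])
print("t %.2f"%s["clock"],"pos",s["tool_pos"].round(4),"yaw deg",np.degrees(yaw).round(2),"tilt fix rotvec",tilt.round(4),"F",s["contact_force"].round(1),"M",s["moment"].round(2),"open mm",round(88*s["opening"],1))
E
python3 st.py
```

```text
t 2.90 pos [0.4682 0.3445 0.1327] yaw deg -1.91 tilt fix rotvec [-0.0102  0.0151  0.    ] F [-0.8 -1.   1.2] M [-0.14  0.09 -0.03] open mm 43.9
```

Call:
move_arm:
  targets:
    - [[-0.01,0.015,0.003,-0.006,0.0045,-0.01,0.5],[0,0,0,0,0,-0.015,0.5],[0,0,0,0,0,0,0.5]]

```text
clock: 3.2
tool_pos: [0.46, 0.3508, 0.1054]
eef_rot: [1.0, -0.014, -0.002, 0.0]
contact_force: [-0.5, -0.5, -0.4]
opening: 0.498
```

```bash
python3 st.py; python3 - <<'E'
from h import *
t=avg("top",1); s=avg("side",3)
o=np.zeros((600,800,3),np.uint8)
o[:360,:400]=cv2.resize(t[130:310,200:400],None,fx=2,fy=2)
o[:480,400:]=zoom(s,150,270,280,380,4)
cv2.imwrite("pics/g1.png",o)
E
```

```text
t 3.20 pos [0.46   0.3508 0.1054] yaw deg -1.56 tilt fix rotvec [ 0.0003 -0.0047  0.    ] F [-0.5 -0.5 -0.4] M [-0.08  0.03  0.04] open mm 43.8
```

View pics/g1.png

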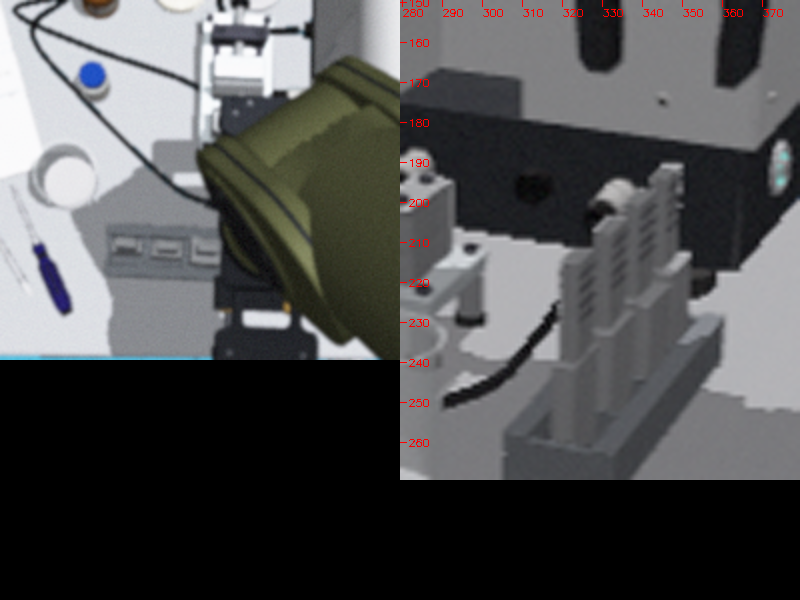

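The side view shows two dark finger-like bars ending near (328,167) and (367,172). Tab 18's top is at (345,190). Before descending I'll check this against the projected fingertips.

```bash
python3 - <<'E'
from h import *
s=cam("side")
P=[[.46+d,.3508+e,z] for d in(-.022,-.0395,.022,.0395) for e in (.009,) for z in (.0944,.1344)]
print(np.c_[P,proj(s,np.array(P)).round(1)])
print(proj(s,np.array([[.461,.349,.092],[.461,.349,.006]])))
E
```

```text
[[4.380e-01 3.598e-01 9.440e-02 3.574e+02 1.943e+02]
 [4.380e-01 3.598e-01 1.344e-01 3.585e+02 1.708e+02]
 [4.205e-01 3.598e-01 9.440e-02 3.679e+02 1.957e+02]
 [4.205e-01 3.598e-01 1.344e-01 3.692e+02 1.720e+02]
 [4.820e-01 3.598e-01 9.440e-02 3.315e+02 1.909e+02]
 [4.820e-01 3.598e-01 1.344e-01 3.322e+02 1.678e+02]
 [4.995e-01 3.598e-01 9.440e-02 3.215e+02 1.896e+02]
 [4.995e-01 3.598e-01 1.344e-01 3.220e+02 1.666e+02]]
[[345.57152746 191.77646205]
 [343.66986626 238.77613896]]
```

```bash
python3 - <<'E'
from h import *
s=avg("side",6); cv2.imwrite("pics/sfull.png",s)
cv2.imwrite("pics/g2.png",cv2.convertScaleAbs(zoom(s,80,215,280,400,6)[:800//1][:600+210],alpha=1.6,beta=20)[200:800])
E
```

```text
(no output)
```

View pics/g2.png

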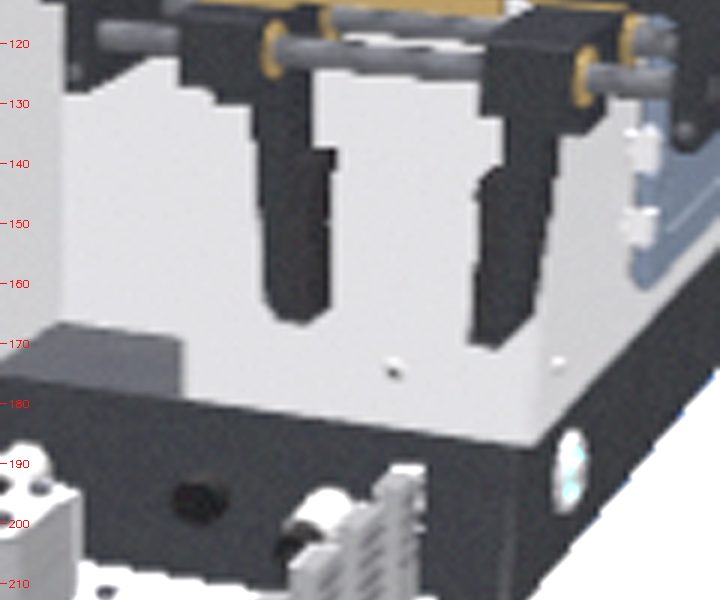

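```bash
python3 st.py; python3 -c "
from plant import r
s=r.get_state();print(s['q'].round(4),s['qd'].round(3))
from h import *
c=cam('side');print(ray(c,[[324.5,166.5],[333,163]],.0944),ray(c,[[360,170]],.13))
print(proj(c,np.array([[.482,.351,.13],[.482,.351,.14],[.482,.3,.11]])))
"
```

```text
t 3.70 pos [0.4626 0.3499 0.1074] yaw deg -1.75 tilt fix rotvec [-0.0015 -0.0001 -0.    ] F [-0.7 -0.  -0.5] M [-0.04  0.03 -0.02] open mm 44.0
[-0.7862  0.7746  0.1035  1.8061 -0.1372  0.5669 -0.6267] [ 0.002  0.005  0.     0.001  0.001 -0.     0.001]
[[0.53619376 0.23497056 0.0944    ]
 [0.52821803 0.20738478 0.0944    ]] [[0.44035746 0.34128293 0.13      ]]
[[333.79607454 168.84260123]
 [333.97860044 163.00929271]
 [342.37960934 171.63111481]]
```

The readings put the tips at z≈0.096, but the picture shows them about 37 mm higher, at rows 167–170 against the tab top at row 190. The fingers straddle the tab with clearance, so going down to the nominal grasp height is safe either way. I'll do that and look again.

Call:
move_arm:
  targets:
    - [[0,0,0,0,0,-0.02,0.5],[0,0,0,0,0,-0.02,0.5],[0,0,0,0,0,0,0.5]]

```text
clock: 4.0
tool_pos: [0.4637, 0.3505, 0.0678]
eef_rot: [1.0, -0.015, 0.001, -0.002]
contact_force: [-1.0, -0.3, -0.2]
opening: 0.501
```

```bash
python3 st.py; python3 - <<'E'
from h import *
s=avg("side",6); cv2.imwrite("pics/sg3.png",s)
o=np.zeros((600,800,3),np.uint8)
o[:540,:600]=cv2.convertScaleAbs(zoom(s,140,230,290,390,6),alpha=2.2,beta=10); cv2.imwrite("pics/g3.png",o[:540,:600])
E
python3 st.py
```

```text
t 4.00 pos [0.4637 0.3505 0.0678] yaw deg -1.76 tilt fix rotvec [-0.0036  0.0025  0.    ] F [-1.  -0.3 -0.2] M [-0.05  0.09 -0.  ] open mm 44.1
t 4.30 pos [0.4654 0.3518 0.0705] yaw deg -1.77 tilt fix rotvec [-0.0069  0.0067  0.    ] F [ 0.1  0.3 -0.1] M [-0.09  0.06 -0.02] open mm 44.3
```

View pics/g3.png

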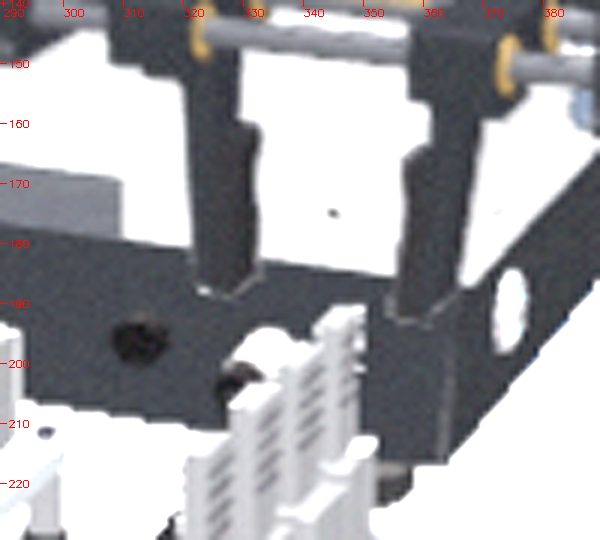

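The tips are now at rows 189–193, level with the tab top at z≈0.095, so the reading is about 37 mm low compared with the picture. I'll go down another 34 mm gently. That is safe under either reading, since the fingers straddle the block above the rack walls.

Call:
move_arm:
  targets:
    - [[0.0,0.0,0,-0.002,-0.001,-0.015,0.5],[0,0,0,0,0,-0.012,0.5],[0,0,0,0,0,-0.006,0.5],[0,0,0,0,0,0,0.5]]

```text
clock: 4.7
tool_pos: [0.465, 0.3521, 0.0385]
eef_rot: [1.0, -0.015, 0.005, -0.005]
contact_force: [0.2, -0.1, 0.3]
opening: 0.502
```

```bash
python3 st.py; python3 - <<'E'
from h import *
s=avg("side",4)
cv2.imwrite("pics/g4.png",cv2.convertScaleAbs(zoom(s,160,250,290,390,6),alpha=2.0,beta=10))
E
python3 st.py
```

```text
t 4.70 pos [0.465  0.3521 0.0385] yaw deg -1.77 tilt fix rotvec [-0.0099  0.0105  0.    ] F [ 0.2 -0.1  0.3] M [-0.03  0.12 -0.05] open mm 44.2
t 4.90 pos [0.4657 0.3525 0.0395] yaw deg -1.78 tilt fix rotvec [-0.0111  0.012   0.    ] F [-0.7 -0.3  0.2] M [-0.08  0.1   0.04] open mm 44.0
```

View pics/g4.png

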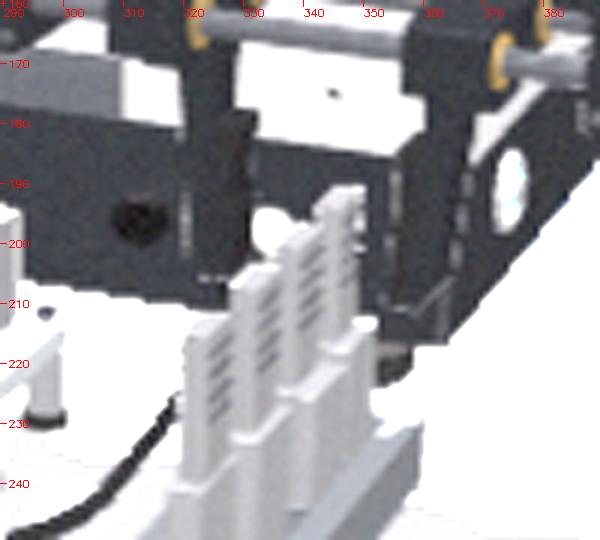

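Tips are at rows 206–211, z≈0.065, with no contact force. Block 18's top is at rows 214–217. I'll correct the tilt and x, go down 9 mm and grip.

Call:
move_arm:
  targets:
    - [[-0.011,0.012,0,-0.004,-0.003,-0.009,0.5],[0,0,0,0,0,0,0.2],[0,0,0,0,0,0,0],[0,0,0,0,0,0,0],[0,0,0,0,0,0,0]]
  force: 30

```text
clock: 5.4
tool_pos: [0.4618, 0.3496, 0.0305]
eef_rot: [1.0, -0.015, -0.0, 0.0]
contact_force: [0.3, -1.0, 0.0]
opening: 0.159
```

```bash
python3 st.py
```

```text
t 5.40 pos [0.4618 0.3496 0.0305] yaw deg -1.77 tilt fix rotvec [ 0.0001 -0.0001  0.    ] F [ 0.3 -1.   0. ] M [-0.09  0.11 -0.01] open mm 14.0
```

Call:
move_arm:
  targets:
    - [[0,0,0,0,0,0,0],[0,0,0,0,0,0,0],[0,0,0,0,0,0.015,0],[0,0,0,0,0,0.015,0],[0,0,0,0,0,0,0]]

```text
clock: 5.9
tool_pos: [0.4614, 0.3492, 0.0625]
eef_rot: [1.0, -0.016, -0.0, 0.0]
contact_force: [0.2, 0.3, -1.4]
opening: 0.088
```

```bash
python3 st.py
```

```text
t 5.90 pos [0.4614 0.3492 0.0625] yaw deg -1.78 tilt fix rotvec [ 0.0008 -0.0009  0.    ] F [ 0.2  0.3 -1.4] M [-0.04  0.08  0.02] open mm 7.7
```

Gripped: the opening is 7.7 mm and the weight shows. I'll carry it to above the mouth.

Call:
move_arm:
  targets:
    - [[0,0,0,0,0.002,0.03,0],[0,0,0,0.03,0.002,0.02,0],[0,0,0,0.04,0.002,0,0],[0,0,0,0.04,0.002,0,0],[0,0,0,0.018,0.001,0,0]]

```text
clock: 6.4
tool_pos: [0.588, 0.3588, 0.1166]
eef_rot: [1.0, -0.013, -0.003, 0.001]
contact_force: [-0.5, -0.0, -1.6]
opening: 0.087
```

Call:
move_arm:
  targets:
    - [[0,0,0,0,0,0,0],[0,0,0,0,0,0,0]]

```text
clock: 6.6
tool_pos: [0.59, 0.3575, 0.1162]
eef_rot: [1.0, -0.014, -0.002, 0.001]
contact_force: [-0.7, 0.5, -0.6]
opening: 0.087
```

```bash
python3 st.py; python3 - <<'E'
from h import *
s=avg("side",4);t=avg("top",3)
o=np.zeros((560,800,3),np.uint8)
o[:560,:560]=cv2.convertScaleAbs(zoom(s,155,235,230,310,7),alpha=1.5,beta=10)
o[:300,560:800]=zoom(t,140,215,290,350,4)
cv2.imwrite("pics/g5.png",o)
E
python3 st.py
```

```text
t 6.60 pos [0.59   0.3575 0.1162] yaw deg -1.6 tilt fix rotvec [ 0.0022 -0.0039  0.    ] F [-0.7  0.5 -0.6] M [-0.07  0.06  0.01] open mm 7.7
t 6.95 pos [0.5899 0.3582 0.1167] yaw deg -1.53 tilt fix rotvec [ 0.0018 -0.0033  0.    ] F [-0.4 -0.6 -1.8] M [-0.06  0.07  0.06] open mm 7.8
```

View pics/g5.png

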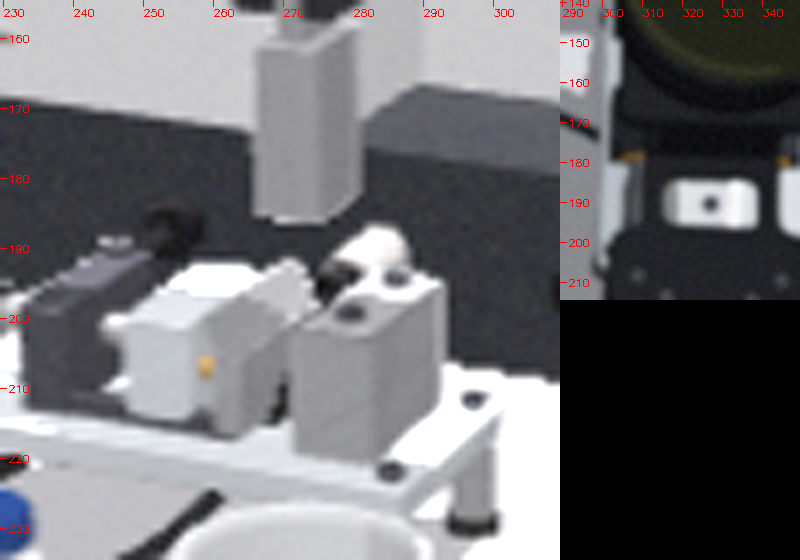

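The picture shows the spacer upright above the jig, with its near bottom edge at columns 265–275, row 186. The fixed-jaw face edge is at column 271 and the sprung edge near column 262. From these columns I'll work out the relative x.

```bash
python3 - <<'E'
from h import *
K,T=cam("side")
def onplane(uv,y):
    d=np.linalg.inv(K)@np.array([uv[0],uv[1],1]); d=T[:3,:3]@np.array([d[0],-d[1],-d[2]]); o=T[:3,3]
    return (o+d*(y-o[1])/d[1]).round(4)
print("spacer low-x, hi-x edges",onplane((275.3,185.5),.371),onplane((265.3,185),.371))
print("fixed face",onplane((271.3,219.5),.380),onplane((272,203),.380))
print("sprung",onplane((262,217),.380),onplane((261.5,212),.380),onplane((263,207),.380))
E
```

```text
spacer low-x, hi-x edges [0.5787 0.371  0.095 ] [0.5975 0.371  0.0935]
fixed face [0.5831 0.38   0.0349] [0.5813 0.38   0.0658]
sprung [0.6008 0.38   0.0369] [0.6016 0.38   0.0462] [0.5985 0.38   0.056 ]
```

Call:
move_arm:
  targets:
    - [[0.002,-0.003,-0.003,0.0045,0,0,0],[0,0,0,0,0,-0.01,0],[0,0,0,0,0,-0.01,0],[0,0,0,0,0,0,0]]

```text
clock: 7.35
tool_pos: [0.5938, 0.3585, 0.0949]
eef_rot: [1.0, -0.015, -0.0, -0.0]
contact_force: [-0.8, -0.1, -1.7]
opening: 0.086
```

```bash
python3 st.py
```

```text
t 7.35 pos [0.5938 0.3585 0.0949] yaw deg -1.66 tilt fix rotvec [-0.0003 -0.0008 -0.    ] F [-0.8 -0.1 -1.7] M [-0.11  0.1   0.04] open mm 7.5
```

Call:
move_arm:
  targets:
    - [[0,0,0,0,0,-0.004,0],[0,0,0,0,0,-0.004,0],[0,0,0,0,0,0,0]]

```text
clock: 7.65
tool_pos: [0.5939, 0.359, 0.0882]
eef_rot: [1.0, -0.015, -0.0, -0.001]
contact_force: [-1.1, 0.3, -5.2]
opening: 0.085
```

Call:
move_arm:
  targets:
    - [[0,0,0,0,0,-0.004,0],[0,0,0,0,0,0,0]]

```text
clock: 7.85
tool_pos: [0.5939, 0.3594, 0.0851]
eef_rot: [1.0, -0.015, -0.0, -0.001]
contact_force: [-0.6, -0.3, -6.0]
opening: 0.092
```

Call:
move_arm:
  targets:
    - [[0,0,0,0,0,-0.004,0],[0,0,0,0,0,0,0]]

```text
clock: 8.05
tool_pos: [0.594, 0.3599, 0.0819]
eef_rot: [1.0, -0.015, -0.0, -0.002]
contact_force: [0.2, 1.0, -5.8]
opening: 0.087
```

```bash
python3 st.py; python3 - <<'E'
from h import *
s=avg("side",4)
cv2.imwrite("pics/g6.png",cv2.convertScaleAbs(zoom(s,155,235,230,310,7),alpha=1.5,beta=10))
E
python3 st.py
```

```text
t 8.05 pos [0.594  0.3599 0.0819] yaw deg -1.66 tilt fix rotvec [-0.0031 -0.0001 -0.    ] F [ 0.2  1.  -5.8] M [ 0.01  0.06 -0.01] open mm 7.6
t 8.25 pos [0.5941 0.3599 0.0819] yaw deg -1.67 tilt fix rotvec [-0.003 -0.    -0.   ] F [-0.4  0.2 -1.3] M [-0.05  0.19  0.01] open mm 7.9
```

View pics/g6.png

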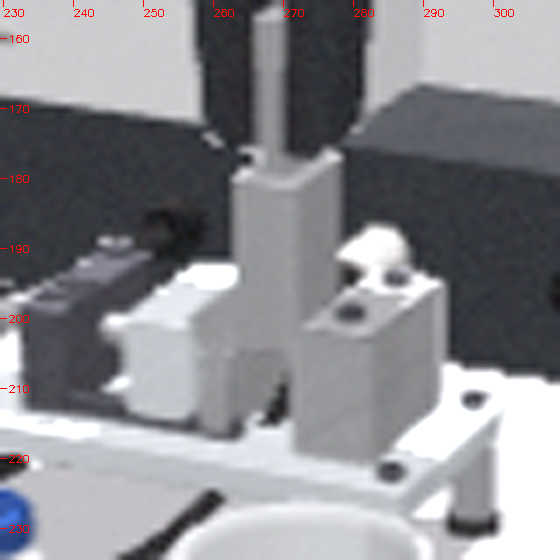

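The −5.8 N was transient; at rest the reading is −1.3 N, so there's no drag yet. The bottom is at row 204, already inside the lead-in. Continuing down.

Call:
move_arm:
  targets:
    - [[0,0,0,0,0,-0.004,0],[0,0,0,0,0,0,0],[0,0,0,0,0,0,0]]

```text
clock: 8.55
tool_pos: [0.5941, 0.3605, 0.0784]
eef_rot: [1.0, -0.015, 0.0, -0.002]
contact_force: [-0.3, 0.6, 1.8]
opening: 0.087
```

Call:
move_arm:
  targets:
    - [[0,0,0,0,0,-0.004,0],[0,0,0,0,0,0,0],[0,0,0,0,0,0,0]]

```text
clock: 8.85
tool_pos: [0.5941, 0.3608, 0.0748]
eef_rot: [1.0, -0.015, 0.0, -0.002]
contact_force: [-0.6, -0.6, 1.6]
opening: 0.089
```

Call:
move_arm:
  targets:
    - [[0,0,0,0,0,-0.004,0],[0,0,0,0,0,0,0],[0,0,0,0,0,0,0]]

```text
clock: 9.15
tool_pos: [0.5941, 0.3611, 0.0711]
eef_rot: [1.0, -0.015, 0.0, -0.003]
contact_force: [-0.2, -0.9, 2.6]
opening: 0.089
```

Call:
move_arm:
  targets:
    - [[0,0,0,0,-0.001,-0.004,0],[0,0,0,0,0,0,0],[0,0,0,0,0,0,0]]

```text
clock: 9.45
tool_pos: [0.5941, 0.3608, 0.0674]
eef_rot: [1.0, -0.014, 0.0, -0.003]
contact_force: [-0.5, -0.4, 1.5]
opening: 0.086
```

Call:
move_arm:
  targets:
    - [[0,0,0,0,0,-0.004,0],[0,0,0,0,0,0,0],[0,0,0,0,0,0,0]]

```text
clock: 9.75
tool_pos: [0.594, 0.3611, 0.0636]
eef_rot: [1.0, -0.014, 0.0, -0.003]
contact_force: [-1.0, 0.1, 2.7]
opening: 0.087
```

```bash
python3 st.py
```

```text
t 9.75 pos [0.594  0.3611 0.0636] yaw deg -1.65 tilt fix rotvec [-0.0067  0.0005  0.    ] F [-1.   0.1  2.7] M [0.01 0.33 0.02] open mm 7.6
```

Call:
move_arm:
  targets:
    - [[-0.006,0,0,0,-0.001,-0.003,0],[0,0,0,0,0,0,0],[0,0,0,0,0,0,0]]

```text
clock: 10.05
tool_pos: [0.594, 0.3608, 0.061]
eef_rot: [1.0, -0.014, 0.0, -0.001]
contact_force: [-1.9, -0.7, 1.3]
opening: 0.09
```

Call:
move_arm:
  targets:
    - [[0,0,0,0,0,-0.002,0],[0,0,0,0,0,0,0],[0,0,0,0,0,0,0]]

```text
clock: 10.35
tool_pos: [0.5941, 0.3609, 0.0594]
eef_rot: [1.0, -0.014, 0.0, -0.001]
contact_force: [-1.0, 1.3, 1.3]
opening: 0.086
```

Call:
move_arm:
  targets:
    - [[0,0,0,0,0,-0.002,0],[0,0,0,0,0,0,0],[0,0,0,0,0,0,0]]

```text
clock: 10.65
tool_pos: [0.5941, 0.3609, 0.0586]
eef_rot: [1.0, -0.014, 0.0, -0.001]
contact_force: [-0.5, 0.9, 0.5]
opening: 0.086
```

Call:
move_arm:
  targets:
    - [[0,0,0,0,0,-0.002,0],[0,0,0,0,0,0,0]]

```text
clock: 10.85
tool_pos: [0.594, 0.3609, 0.0586]
eef_rot: [1.0, -0.014, 0.0, -0.001]
contact_force: [-1.6, -0.2, -4.4]
opening: 0.086
```

Call:
move_arm:
  targets:
    - [[0,0,0,0,0,-0.003,0],[0,0,0,0,0,-0.001,0]]

```text
clock: 11.05
tool_pos: [0.5942, 0.3611, 0.0585]
eef_rot: [1.0, -0.015, 0.001, -0.001]
contact_force: [-3.3, -0.5, 1.3]
opening: 0.09
```

```bash
python3 st.py
```

```text
t 11.05 pos [0.5942 0.3611 0.0585] yaw deg -1.67 tilt fix rotvec [-0.0029  0.0011  0.    ] F [-3.3 -0.5  1.3] M [-0.29  0.85  0.01] open mm 7.9
```

The spacer has reached the bed: the reading is 0.0585, as predicted, with a steady drag of about 3–4 N. To tell gripped from loose, I'll lift it a few mm and look at the force both while moving and at rest.

Call:
move_arm:
  targets:
    - [[0,0,0,0,0,0.004,0],[0,0,0,0,0,0,0],[0,0,0,0,0,0,0]]

```text
clock: 11.35
tool_pos: [0.5941, 0.3605, 0.0614]
eef_rot: [1.0, -0.015, 0.0, -0.001]
contact_force: [-2.7, 0.8, 0.5]
opening: 0.09
```

Call:
move_arm:
  targets:
    - [[0,0,0,0,0,0.004,0],[0,0,0,0,0,0,0],[0,0,0,0,0,0,0]]

```text
clock: 11.65
tool_pos: [0.594, 0.3601, 0.0642]
eef_rot: [1.0, -0.015, -0.0, -0.0]
contact_force: [-1.4, -0.5, -2.1]
opening: 0.091
```

Call:
move_arm:
  targets:
    - [[0,0,0,0.002,0,0,0],[0,0,0,0,0,0,0],[0,0,0,0,0,0,0]]

```text
clock: 11.95
tool_pos: [0.5942, 0.3601, 0.0642]
eef_rot: [1.0, -0.014, -0.002, -0.0]
contact_force: [-1.4, 0.6, -0.3]
opening: 0.086
```

Call:
move_arm:
  targets:
    - [[0,0,0,-0.003,0,0,0],[0,0,0,0,0,0,0],[0,0,0,0,0,0,0]]

```text
clock: 12.25
tool_pos: [0.594, 0.3601, 0.0643]
eef_rot: [1.0, -0.015, 0.001, -0.001]
contact_force: [-0.6, 0.8, -0.7]
opening: 0.088
```

Sideways it moved under 0.3 mm when commanded ±2–3 mm, so both faces are held. Now I'll push it back down, reading the force during the motion.

Call:
move_arm:
  targets:
    - [[0,0,0,0.0,0,-0.003,0]]

```text
clock: 12.35
tool_pos: [0.5941, 0.3604, 0.0623]
eef_rot: [1.0, -0.015, 0.001, -0.001]
contact_force: [-3.0, -0.9, 6.9]
opening: 0.086
```

Call:
move_arm:
  targets:
    - [[0,0,0,0,0,-0.003,0]]

```text
clock: 12.45
tool_pos: [0.5941, 0.3606, 0.0602]
eef_rot: [1.0, -0.015, 0.001, -0.001]
contact_force: [-2.0, -0.6, 4.7]
opening: 0.086
```

Call:
move_arm:
  targets:
    - [[0,0,0,0,0,-0.003,0]]

```text
clock: 12.55
tool_pos: [0.5942, 0.3609, 0.0584]
eef_rot: [1.0, -0.015, 0.001, -0.001]
contact_force: [-5.1, -2.7, 20.7]
opening: 0.089
```

Call:
move_arm:
  targets:
    - [[0,0,0,0,0,-0.004,0]]

```text
clock: 12.65
tool_pos: [0.5947, 0.3611, 0.0583]
eef_rot: [1.0, -0.015, 0.002, -0.002]
contact_force: [-10.6, -4.4, 37.1]
opening: 0.086
```

Call:
move_arm:
  targets:
    - [[0,0,0,0,0,-0.005,0],[0,0,0,0,0,-0.005,0]]

```text
clock: 12.85
tool_pos: [0.5948, 0.3612, 0.0584]
eef_rot: [1.0, -0.015, 0.002, -0.003]
contact_force: [-9.6, -4.9, 28.8]
opening: 0.09
```

```bash
python3 st.py
```

```text
t 12.85 pos [0.5948 0.3612 0.0584] yaw deg -1.74 tilt fix rotvec [-0.0052  0.004   0.    ] F [-9.6 -4.9 28.8] M [-1.18  2.44 -0.07] open mm 7.9
```

Drag while moving is about 6–8 N, then it stops solid on the bed at 0.0584: a snug fit. I'll relax the arm, release and rise.

Call:
move_arm:
  targets:
    - [[0,0,0,0,0,0,0],[0,0,0,0,0,0,0.1],[0,0,0,0,0,0,0.3],[0,0,0,0,0,0,0.45],[0,0,0,0,0,0,0.45]]

```text
clock: 13.35
tool_pos: [0.596, 0.3609, 0.0594]
eef_rot: [1.0, -0.015, 0.003, -0.003]
contact_force: [0.2, 0.1, -0.5]
opening: 0.352
```

Call:
move_arm:
  targets:
    - [[0,0,0,0,0,0,0.45],[0,0,0,0,0,0.02,0.45],[0,0,0,0,0,0.03,0.45],[0,0,0,0,0,0.04,0.45],[0,0,0,0,0,0.04,0.45]]

```text
clock: 13.85
tool_pos: [0.5913, 0.358, 0.1846]
eef_rot: [1.0, -0.015, -0.003, 0.002]
contact_force: [0.2, 0.0, 0.2]
opening: 0.452
```

Call:
move_arm:
  targets:
    - [[0,0,0,-0.04,0.01,0.04,0.45],[0,0,0,-0.05,0.01,0.02,0.45],[0,0,0,-0.05,0.0,0.01,0.45],[0,0,0,-0.04,0.0,0,0.45],[0,0,0,0,0,0,0.45]]

```text
clock: 14.35
tool_pos: [0.4167, 0.3775, 0.2574]
eef_rot: [1.0, -0.017, 0.003, -0.003]
contact_force: [-0.1, 0.4, 0.4]
opening: 0.451
```

```bash
python3 st.py; python3 - <<'E'
from h import *
s=avg("side",4);t=avg("top",4)
o=np.zeros((600,800,3),np.uint8)
o[:600,:480]=cv2.convertScaleAbs(zoom(s,155,255,230,310,6),alpha=1.4,beta=10)
o[:320,480:800]=zoom(t,140,220,270,350,4)
o[325:325+270,480:800]=cv2.resize(s,(320,240)).copy() if False else cv2.resize(s,(320,270))
cv2.imwrite("pics/g7.png",o)
E
```

```text
t 14.35 pos [0.4167 0.3775 0.2574] yaw deg -1.91 tilt fix rotvec [-0.0062  0.0063  0.    ] F [-0.1  0.4  0.4] M [-0.08  0.03  0.01] open mm 39.7
```

View pics/g7.png

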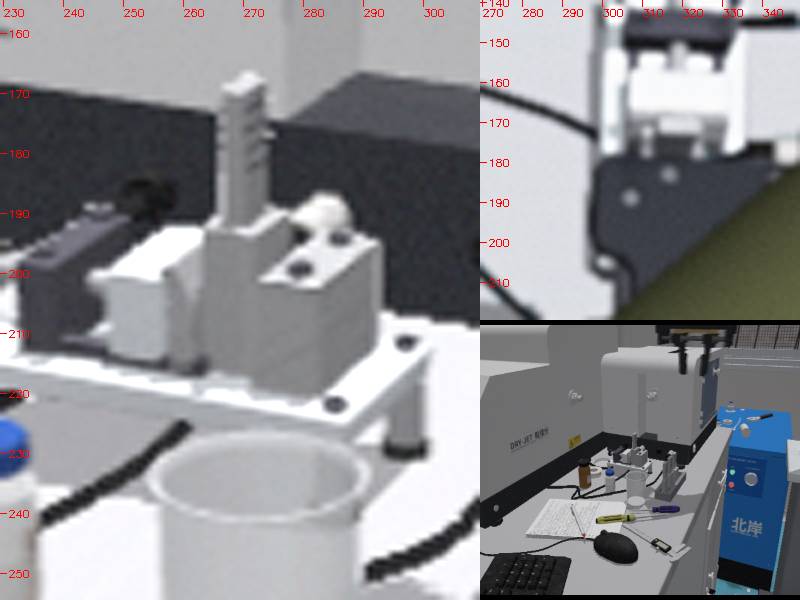

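The spacer stands upright between both jaws and the sprung plate is pressed against it. The beaker, vial and the three racked spacers are undisturbed. Final count, then I'll hand in.

```bash
python3 - <<'E'
from plant import r
from h import *
p=r.snapshot("side")
for q in ("spacer_18","beaker","vial"): print(q,[([round(v) for v in d["centre"]],round(d["score"],2)) for d in r.find_in(p,q)[:5]])
print("expected tab top if seated",proj(cam("side"),np.array([[.594,.360,.120]])).round(1))
r.finish_job()
E
python3 st.py
```

```text
spacer_18 [([194, 270], 0.73), ([229, 332], 0.57), ([240, 320], 0.56)]
beaker [([255, 273], 0.63)]
vial [([244, 225], 0.93), ([226, 330], 0.66), ([191, 269], 0.49)]
expected tab top if seated [[269.5 168.7]]
the job is handed in; nothing more can be done
the job is handed in; nothing more can be done
```

I judged the 18 mm spacer to be the snug fit. It is seated in the jig, and the job is handed in.

**Fit:** I read it as the 18 mm one from the step in front of its tab in the camera view; I did not measure its thickness.
- It went in with about 3–4 N of drag between moves and 6–8 N while moving.
- It gave less than 0.3 mm when nudged sideways.
- It stopped solid at the expected bed height. That last press read about 37 N at the wrist, under the limits but firmer than it needed to be.

**Last checks:** After release, the final view showed it upright between both jaws, with its tab top about where a seated spacer's should be. The beaker's and vial's image positions were unchanged to within about 2 pixels, and the gripper was clear of everything.

**Other spacers:** I never touched the other three, so they were not tried. I took the fit to be unique. That picture showed them standing in the rack, but the network found only two of the three.

**Disagreement:** The height the robot reported was about 37 mm lower than the fingertips appeared in the pictures. I went by the pictures and the forces, and the contact with the bed agreed with them.

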